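# Load a power board into the sash-front test chamber

### The arm

A 6-joint arm with a two-finger parallel gripper is mounted at the origin on the work surface. World frame = base frame: x ahead of the robot, y to its left, z up, the work surface at z = 0. Lengths are in mm, angles in rad, forces in N, time in s.
With the tool pointing down it reaches from about 150 to 775 mm from the base axis. Payload 6.1 kg.
Tool frame: the origin (TCP) lies between the finger pads; the fingertips stand 11 mm ahead of it and the grasp point (between the pads) lies 8 mm behind it; z points along the fingers, y is the direction in which the jaws open and shut (so a half turn about z gives the same grasp; the last joint's range is limited). The gripper opens to 85 mm and grips with 20 to 120 N. Pads are 22 mm wide; open, the fingers measure 114 mm over their backs; the gripper's body (76 mm by 85 mm) begins 54 mm behind the grasp point. The pads swing forward as they close: fully open they stand 13 mm farther back than shut.
Start: joints at [1.149, 0.126, -0.04, 1.405, 0, 1.571], TCP at [214.928, 478.972, 242.295] pointing down, gripper open.
Joint ranges: [-2.72, 2.72], [-0.95, 1.95], [-1.27, 1.35], [-1.78, 2.02], [-1.46, 1.47], [-3.14, 3.14]. Speed limits (rad/s): [2.39, 2.39, 3.01, 3.14, 3.14, 3.14].

### API

Orientations are given as a rotation vector (axis times angle).
In Python, from cell import env, cams, nets, telemetry gives the robot as it stands. Calls block until the motion is done:
- env.move_pose(position, orientation): joint-space move of the TCP to a pose.
- env.servo_line(position, vel=150, attitude=None, threshold=None): straight line of the TCP; attitude=None keeps the orientation; vel is the mean speed in mm/s. With threshold (N) it stops when the force on the tool has changed by that much, and returns True; else False.
- env.move_j(angles): joint-space move.
- env.grip(opening): finger opening in mm; the grip force is fixed at half the most; returns when the fingers have stopped.
- env.wait(seconds).
- env.inverse_kinematics(position, orientation): joint angles nearest the present ones, or None.
- cams.camera(name): name is "scene" or "side" or "wrist"; returns the picture (384x512x3 uint8, blue, green, red); there is no depth.
- cams.camera_params(name): a dict with "camera_matrix" (3x3 intrinsics, pixels), "T" (4x4, takes a point from camera to world coordinates). Camera axes: x right, y down, z forward; pixel columns grow to the right and rows downward; lengths in mm; the calibration is good to about 2 mm. A picture is of the moment at which its call begins: read the wrist's pose just before it. camera_params takes no time and is no camera call; for the wrist camera it gives the pose at the moment of the call.
A pose or a line that the arm cannot do raises env.PlanningError and nothing moves.
- env.finish_job(): hands the job in, once; it reports no verdict.
Trained networks look in the newest picture that a camera, given by its name, has taken for a name from the list of things; names that differ only in an ending like _2 or _b are one class to them, and where a whole thing is asked for, a point or a joint stands for the part that bears it (a point fixed in the world has none). Each returns a list of dicts, best first, with "p" (0 to 1); they miss things now and then, are a little off and sometimes report something else, mostly with a low value. They report only what shows in the picture. A call takes as long as a camera call. They do not tell look-alikes from the thing itself.
- nets.search_frame(target, camera): "bbox" ([centre column, centre row, width, height] in pixels, round what is visible of it).
- nets.cut_out(target, camera): "pixels" (384x512 bool, what is visible of it) and "bbox" ([centre column, centre row, width, height] in pixels, round what is visible of it).
- nets.spot_point(target, camera): "centre" ([row, column] in pixels: a listed point, or the origin of a listed thing).
Readings, each from a call of its own:
- telemetry.current_time(): time.
- telemetry.current_q(): joint angles.
- telemetry.current_qd(): joint speeds.
- telemetry.current_tau(): joint torques, N m.
- telemetry.current_eef_pos(): TCP position.
- telemetry.current_tool_rot(): TCP orientation.
- telemetry.current_contact_force(): force on the tool from outside, world axes, zero at the start.
- telemetry.current_ft_torque(): the same for the moment, N m.
- telemetry.current_width(): finger opening in mm.
Only numpy, scipy, OpenCV 4.12 (cv2) and the standard library are available. Lean on these libraries where they do the work, as an engineer would, in place of code of your own. Each camera call takes 0.05 s, during which the arm holds its last target. There are 200 camera calls.

### The job

Lift the test chamber's sash by its red handle as far as needed to let the board and your tool pass freely (at least 100 mm up), slide the power board on its carrier inside until it sits square against the rear stop, then bring the sash fully down by its handle and press it onto the sill with about 15 N to settle it, never loading the sash with more than 40 N. Leave the things lying around it where they are.

Things in the scene. Friction and masses are not known exactly. Their poses are not given: they have to be found in the camera images.
- chamber: Fixed test chamber, clear walls, its sash front faces the robot's right (-y) within 15 degrees. Origin: bench level, mid sash plane; x points inward, y left along the sash. Base plate top z = 6 mm, from x = -140 (loading apron) to 160 mm, y +-145. Opening 258 mm wide between 26 mm deep guide posts, 300 mm tall; crossbar on them to 316. Four roof bars at z = 169-174, from x = 17.
- stop (a point): Foot of the front face of the black rear stop block inside the chamber: on the base plate, at chamber x = 113 mm, y = 0. The face carries four brass contacts, is 150 mm wide and reaches 40 mm above the bench. Axes as the chamber's.
- sash (a joint): Height of the sash above shut, m: 0 = lower edge on the base plate, top of travel 0.14. Friction (about 9 N) holds it wherever it is left. The sash weighs 0.35 kg +-30 %: about 12 N lifts it, 4.5 to 7 N slides it down, plus 12 N per m/s. Pane 5 mm thick, rails 10 mm, 155 mm high.
- sash_bar (a point): Middle of the sash's red handle, a level round bar 12 mm thick along the chamber's y, 160 mm long, on a standoff at each end (148 mm free between). Its axis is 50 mm in front of the sash plane (gap to the pane 41 mm) and 118 mm above the bench when shut; it rises with the sash. Axes as the chamber's.
- board: Loose green power board on a grey carrier, 100 (x) by 120 (y) mm, 45 high, 0.35 kg +-30 %. Origin: centre of underside; x to its leading edge. At the trailing edge (x = -50) stands a push plate 100 wide, 36 high, 5 thick. Starts on the apron, roughly facing the chamber. Home: leading edge on the stop, origin at chamber x = 63 mm, trailing edge 13 mm inside the sash plane.
- reel: Bystander, loose: blue solder reel, 60 mm across, 42 mm high, standing on the bench. Origin: centre of its underside.
- jar: Bystander, loose: amber jar with white cap, 52 mm across, 60 mm high. Origin: centre of its underside.
- screwdriver: Bystander, loose: screwdriver with a blue handle, lying on the bench. Origin: centre of its underside.
- meter: Bystander, loose: yellow hand multimeter lying on its back, 150 x 75 x 34 mm. Origin: centre of its underside.
- heatsink: Bystander, loose: small finned aluminium heat sink, 50 x 30 x 29 mm. Origin: centre of its underside.
- bracket: Bystander, loose: perforated steel angle bracket, 160 x 50 x 32 mm. Origin: centre of its underside.
Things that resemble listed ones, but are neither listed nor needed, are in the scene too. There is more than one size of the board; the one meant has the size given above.

How it is judged (in metres and radians):
On the way, in this order (a step that is already met when the one before it is completed fails the run):
1. the sash is raised at least 100 mm (value of joint sash above 0.098 m), for 0.2 s.
2. the board is inside, square against the rear stop, with the sash still up (x of board in the frame of chamber above 0.058 m and angle between the x axis of board and the x axis of chamber, either way round below 0.1 rad and angle between board's own z axis and vertical below 0.06 rad and value of joint sash above 0.07 m), for 0.2 s.
3. the sash is fully down and is pressed by the fingers or arm with more than 9 N (value of joint sash below 0.003 m and contact force between any of the fingers, the arm and sash above 9 N), for 0.1 s.
At the end, for the whole second after the job is handed in: The board is inside against the rear stop (its origin within 5 mm of home depth, square within 0.1 rad, flat on the base plate, at rest) and the sash is shut to within 4 mm, having been pressed down with more than 9 N (x of board in the frame of chamber above 0.058 m and angle between the x axis of board and the x axis of chamber, either way round below 0.1 rad and angle between board's own z axis and vertical below 0.06 rad and value of joint sash below 0.004 m and linear speed of board below 0.01 m/s); the robot touches nothing.
It fails at once if the sash is loaded with more than 40 N (contact force between any of the fingers, the arm and sash above 40 N).
It fails at once if a bystander is moved by more than 25 mm (distance of any of reel, jar, screwdriver, meter, heatsink, bracket from where it was at the start of the episode above 0.025 m).
It fails at once if a bystander is tipped over (angle between any of reel, jar, meter, heatsink, bracket's own z axis and vertical above 0.5 rad).
It also fails if it takes over 72 s, if anything falls off the work surface, if the arm or the gripper's body presses on something with over 40 N, if the wrist force passes 120 N, or if a joint passes its speed limit or range.

## Working session

There is one attempt and no reset: what is moved stays moved. The work goes in short steps, each a Python script; the robot and the scene stay as the last script left them, time stands still between calls to the robot, and variables do not carry over. Pictures are saved under pics/ and viewed, about 8 in all and at most 12, crops included, and the job is handed in when it is done.

```bash
ls; mkdir -p pics; cat > h.py <<'E'
import numpy as np, cv2
from cell import env, cams, nets, telemetry
def ray(cam,uv):
    P=cams.camera_params(cam);K=np.array(P["camera_matrix"]);T=np.array(P["T"])
    d=T[:3,:3]@np.linalg.inv(K)@np.array([uv[0],uv[1],1.]);return T[:3,3],d/np.linalg.norm(d)
def onz(cam,uv,z):
    o,d=ray(cam,uv);return o+d*(z-o[2])/d[2]
def tri(c1,u1,c2,u2):
    o1,d1=ray(c1,u1);o2,d2=ray(c2,u2)
    s=np.linalg.lstsq(np.c_[d1,-d2],o2-o1,rcond=None)[0]
    a,b=o1+d1*s[0],o2+d2*s[1];return (a+b)/2,np.linalg.norm(a-b)
def proj(cam,X):
    P=cams.camera_params(cam);K=np.array(P["camera_matrix"]);T=np.array(P["T"])
    X=np.atleast_2d(X);c=(X-T[:3,3])@T[:3,:3];p=c@K.T;return p[:,:2]/p[:,2:]
E
python3 - <<'E'
from h import *
np.set_printoptions(precision=1,suppress=True)
for c in ("scene","side"):
    im=cams.camera(c);cv2.imwrite(f"pics/{c}0.png",im)
    P=cams.camera_params(c);print(c,np.array(P["camera_matrix"]).tolist());print(np.array(P["T"]))
    for t in ("sash_bar","board","chamber","stop"):
        print(t,[(np.round(r["centre"][::-1]),round(r["p"],2)) for r in nets.spot_point(t,c)][:4])
    for t in ("board","reel","jar","screwdriver","meter","heatsink","bracket","sash"):
        print(t,[(np.round(r["bbox"]),round(r["p"],2)) for r in nets.search_frame(t,c)][:4])
print(telemetry.current_time(),telemetry.current_tool_rot())
a=cv2.imread("pics/scene0.png")
E
```

```text
pics
scene [[359.8170085007925, 0.0, 250.04905686187996], [0.0, 359.8170085007925, 189.45471789094893], [0.0, 0.0, 1.0]]
[[  -0.1    0.6   -0.8 1487.8]
 [   1.     0.    -0.    42.8]
 [  -0.    -0.8   -0.6  797.9]
 [   0.     0.     0.     1. ]]
sash_bar [(array([269., 179.]), 0.71)]
board [(array([196., 214.]), 0.9), (array([252., 204.]), 0.81), (array([212., 188.]), 0.58)]
chamber [(array([283., 206.]), 0.96)]
stop [(array([316., 209.]), 0.64)]
board [(array([198., 214.,  32.,  30.]), 0.87), (array([256., 204.,  37.,  31.]), 0.69), (array([288., 172., 103., 141.]), 0.68)]
reel [(array([276., 243.,  19.,  26.]), 0.76)]
jar []
screwdriver []
meter []
heatsink [(array([244., 239.,  16.,  16.]), 0.64)]
bracket [(array([142., 178.,  28.,  32.]), 0.56), (array([257., 203.,  38.,  31.]), 0.48), (array([289., 173., 105., 141.]), 0.27)]
sash [(array([272., 180.,  15.,  29.]), 0.7), (array([289., 174., 104., 141.]), 0.6)]
side [[485.70089799433373, 0.0, 249.75675619542997], [0.0, 485.70089799433373, 192.78859308945437], [0.0, 0.0, 1.0]]
[[   0.7   -0.4    0.6 -203.7]
 [  -0.7   -0.4    0.6 -814.2]
 [  -0.    -0.9   -0.5  763.7]
 [   0.     0.     0.     1. ]]
sash_bar [(array([232., 179.]), 0.92)]
board [(array([312., 246.]), 0.95), (array([256., 266.]), 0.85), (array([242., 223.]), 0.71), (array([228., 184.]), 0.33)]
chamber [(array([225., 213.]), 0.61)]
stop [(array([268., 190.]), 0.2)]
board [(array([311., 242.,  30.,  32.]), 0.83), (array([258., 265.,  46.,  31.]), 0.82), (array([242., 218.,  56.,  37.]), 0.65)]
reel [(array([270., 187.,  16.,  22.]), 0.6), (array([328., 278.,  41.,  46.]), 0.16)]
jar [(array([161., 225.,  19.,  25.]), 0.85)]
screwdriver [(array([329., 277.,  45.,  48.]), 0.82)]
meter [(array([136., 185.,  31.,  27.]), 0.73), (array([271., 187.,  16.,  23.]), 0.39)]
heatsink [(array([289., 202.,  17.,  16.]), 0.77)]
bracket []
sash [(array([219., 186.,  70.,  74.]), 0.57)]
1.3 [-0.7 -3.1  0. ]
```

```bash
python3 - <<'E'
from h import *
a=cv2.imread("pics/scene0.png")[80:300,100:400];cv2.imwrite("pics/a.png",cv2.resize(a,(800,587),interpolation=3))
a=cv2.imread("pics/side0.png")[100:320,90:390];cv2.imwrite("pics/b.png",cv2.resize(a,(800,587),interpolation=3))
np.set_printoptions(precision=1,suppress=True)
print("bar",tri("scene",(269,179),"side",(232,179)))
print("chamber",tri("scene",(283,206),"side",(225,213)),onz("scene",(283,206),0),onz("side",(225,213),0))
print("stop",tri("scene",(316,209),"side",(268,190)),onz("scene",(316,209),6),onz("side",(268,190),6))
for u in ((196,214),(252,204),(212,188)):print("sc",u,onz("scene",u,6))
for u in ((312,246),(256,266),(242,223)):print("si",u,onz("side",u,6))
E
```

```text
bar (array([569.1,  55.6, 122.9]), np.float64(3.6997202006880108))
chamber (array([565.5,  98.9,   1.1]), np.float64(15.928693039094366)) [556.3 105.4   0. ] [565.6  89.3   0. ]
stop (array([704.5, 134.1,  57.4]), np.float64(154.2225925589975)) [573.  214.6   6. ] [741.5  85.7   6. ]
sc (196, 214) [ 618.2 -181.1    6. ]
sc (252, 204) [558.2   0.1   6. ]
sc (212, 188) [ 477.2 -147.4    6. ]
si (312, 246) [ 613.5 -195.3    6. ]
si (256, 266) [ 453.7 -150.3    6. ]
si (242, 223) [558.8  10.3   6. ]
```

View pics/a.png

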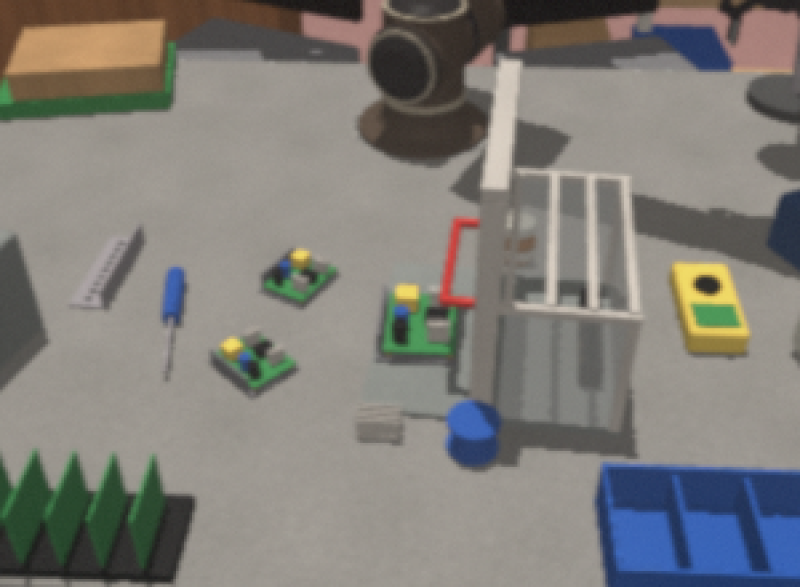

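View pics/b.png

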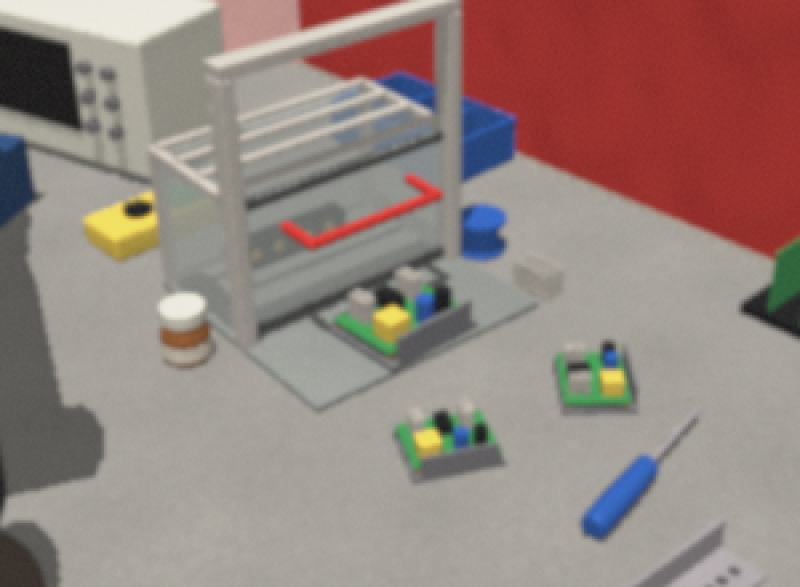

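Board candidates in the scene picture: (252,204) on the apron is the larger one. (196,214) and (212,188) are smaller ones out on the bench. I choose (252,204). Its push plate faces outward, as described, and the side view already serves as a close crop. Next I fit the chamber pose and check reachability.

```bash
cat >> h.py <<'E'
from scipy.spatial.transform import Rotation as R
def ch2w(p,C):  # C=(x,y,yaw of chamber x axis)
    c,s=np.cos(C[2]),np.sin(C[2]);p=np.atleast_2d(p).astype(float)
    return np.c_[C[0]+c*p[:,0]-s*p[:,1],C[1]+s*p[:,0]+c*p[:,1],p[:,2]]
def rot(pitch,C,flip=1):  # tool z inward & pitched down; tool y along chamber y
    c,s=np.cos(C[2]),np.sin(C[2])
    z=np.array([c*np.cos(pitch),s*np.cos(pitch),-np.sin(pitch)]);y=flip*np.array([-s,c,0.])
    return R.from_matrix(np.c_[np.cross(y,z),y,z]).as_rotvec()
E
python3 - <<'E'
from h import *
from scipy.optimize import least_squares
np.set_printoptions(precision=2,suppress=True)
S=lambda u,v:(90+u/2.667,100+v/2.667)
A=lambda u,v:(100+u/2.667,80+v/2.667)
obs=[("side",S(318,408),(-140,145,6)),("side",S(537,303),(-140,-145,6)),("side",S(313,245),(-50,78,118)),("side",S(438,193),(-50,-78,118)),
("scene",A(365,402),(-140,-145,6)),("scene",A(458,222),(-50,78,118)),("scene",A(444,299),(-50,-78,118))]
f=lambda C:np.concatenate([proj(c,ch2w(X,C))[0]-u for c,u,X in obs])
r=least_squares(f,[570,100,1.57],x_scale=[10,10,.05],loss="soft_l1");C=r.x
print(C,np.degrees(C[2]));print(f(C).reshape(-1,2))
np.save("C.npy",C)
for n,z in (("board sc",onz("scene",(252,204),6)),("board si",onz("side",(242,223),6))):
    c,s=np.cos(C[2]),np.sin(C[2]);d=z[:2]-C[:2];print(n,c*d[0]+s*d[1],-s*d[0]+c*d[1])
for pd in (0,10,20,30,40,50):
  for fl in (1,-1):
    o=[]
    for p in ((-150,0,100),(-40,0,100),(-40,0,235),(-200,0,60),(5,0,30),(-50,0,260),(-50,0,135)):
        q=env.inverse_kinematics(ch2w(p,C)[0],rot(np.radians(pd),C,fl));o.append(None if q is None else np.array(q))
    print(pd,fl,*["-" if q is None else q for q in o],sep=" ")
E
```

```text
[562.38 102.36   1.49] 85.6531850196313
[[-0.51 -0.68]
 [-0.67 -1.57]
 [-0.22  0.35]
 [-1.81  1.43]
 [-2.59  1.64]
 [-1.23  1.04]
 [-0.28  0.91]]
board sc -102.27411189543602 -3.6288389444679154
board si -92.0680197192189 -3.380685002517726
0 1 - - - - [-0.31  1.05 -0.1   1.99  1.33 -3.14] - -
0 -1 - - - - [-0.31  1.05 -0.1   1.99  1.33  0.  ] - -
10 1 [-0.55  0.86  0.01  1.92  1.07 -2.82] [-0.38  0.76 -0.14  1.71  1.22 -2.64] [-0.38  0.61 -0.06  1.94  1.22 -2.64] [-0.62  0.96  0.09  1.95  1.   -2.86] [-0.31  0.8  -0.22  1.47  1.28 -2.51] [-0.4   0.6  -0.03  2.01  1.2  -2.66] [-0.4   0.73 -0.12  1.79  1.2  -2.66]
10 -1 [-0.55  0.86  0.01  1.92  1.07  0.32] [-0.38  0.76 -0.14  1.71  1.22  0.5 ] [-0.38  0.61 -0.06  1.94  1.22  0.5 ] [-0.62  0.96  0.09  1.95  1.    0.28] [-0.31  0.8  -0.22  1.47  1.28  0.63] [-0.4   0.6  -0.03  2.01  1.2   0.48] [-0.4   0.73 -0.12  1.79  1.2   0.48]
20 1 [-0.53  0.72 -0.04  1.69  1.   -2.54] [-0.36  0.59 -0.21  1.43  1.12 -2.28] [-0.36  0.47 -0.08  1.68  1.12 -2.28] [-0.6   0.81  0.02  1.73  0.95 -2.61] [-0.29  0.62 -0.32  1.15  1.17 -2.13] [-0.38  0.47
[... 1264 characters left out ...]
1.26] [-0.53  0.56 -0.11  1.38  0.76  0.92] [-0.2   0.41 -0.4   0.91  0.86  1.38] [-0.3   0.29 -0.03  1.5   0.84  1.24] [-0.3   0.35 -0.23  1.24  0.84  1.24]
50 1 [-0.4   0.38 -0.18  1.27  0.65 -1.99] [-0.22  0.3  -0.29  1.09  0.69 -1.75] [-0.22  0.23 -0.08  1.38  0.69 -1.75] [-0.48  0.46 -0.17  1.26  0.63 -2.08] [-0.14  0.34 -0.41  0.87  0.7  -1.65] [-0.23  0.23 -0.02  1.45  0.69 -1.78] [-0.23  0.28 -0.24  1.18  0.69 -1.78]
50 -1 [-0.4   0.38 -0.18  1.27  0.65  1.15] [-0.22  0.3  -0.29  1.09  0.69  1.39] [-0.22  0.23 -0.08  1.38  0.69  1.39] [-0.48  0.46 -0.17  1.26  0.63  1.06] [-0.14  0.34 -0.41  0.87  0.7   1.49] [-0.23  0.23 -0.02  1.45  0.69  1.37] [-0.23  0.28 -0.24  1.18  0.69  1.37]
```

```bash
python3 - <<'E'
from h import *
np.set_printoptions(precision=2,suppress=True)
C=np.load("C.npy")
rv=telemetry.current_tool_rot()
env.move_pose([123,274,380],rv)
q=list(telemetry.current_q());q[0]=-0.75;q[5]=1.0;env.move_j(q)
env.grip(60)
env.move_pose(ch2w((-210,0,190),C)[0],rot(np.radians(25),C,-1))
print(telemetry.current_time(),telemetry.current_eef_pos(),telemetry.current_q(),telemetry.current_contact_force(),telemetry.current_width())
im=cams.camera("wrist");cv2.imwrite("pics/w1.png",im)
P=cams.camera_params("wrist");print(np.array(P["T"]),P["camera_matrix"][0])
for t in ("sash_bar","board","stop","chamber"):
    print(t,[(np.round(r["centre"][::-1],1),round(r["p"],2)) for r in nets.spot_point(t,"wrist")][:3])
print(proj("wrist",ch2w([(-50,78,118),(-50,-78,118),(-140,145,6),(-140,-145,6),(0,0,0)],C)))
cv2.imwrite("pics/w1b.png",cv2.resize(im,(800,600)))
E
```

```text
6.2833 [ 546.4  -107.3   191.24] [-0.61  0.64  0.12  1.87  0.9   0.63] [ 0.18 -0.9  -0.49] 60.167074851433235
[[   1.     -0.05    0.06  538.83]
 [  -0.08   -0.69    0.72 -191.6 ]
 [   0.     -0.72   -0.69  321.76]
 [   0.      0.      0.      1.  ]] [310.98   0.   258.24]
sash_bar [(array([261.9, 166.4]), 0.95)]
board [(array([264.1, 262.1]), 0.77)]
stop []
chamber [(array([256.5, 212.7]), 0.98)]
[[182.47 170.68]
 [335.26 170.76]
 [122.08 306.45]
 [395.31 306.38]
 [258.56 212.85]]
```

View pics/w1b.png

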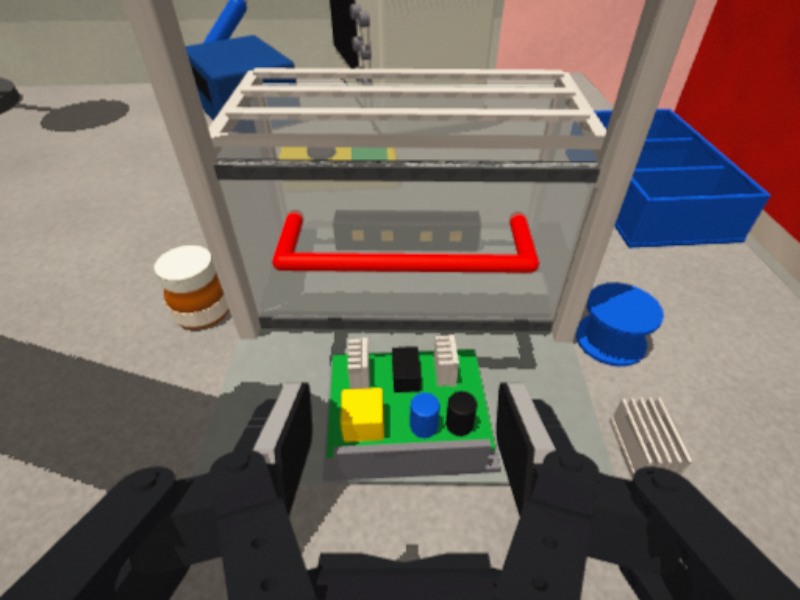

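The wrist view shows the bar from about (278,262) to (533,264) in 800-px scale, matching the fitted chamber within 3 px. The board is nearly centred on the apron with its push plate toward me, and the jar and reel stay clear at either side.

```bash
python3 - <<'E'
from h import *
np.set_printoptions(precision=2,suppress=True)
C=np.load("C.npy")
env.servo_line(ch2w((-135,0,88),C)[0],vel=120)
print("in",env.servo_line(ch2w((-41,0,88),C)[0],vel=80,threshold=8),telemetry.current_contact_force())
print("up",env.servo_line(ch2w((-41,0,112),C)[0],vel=15,threshold=6),telemetry.current_eef_pos(),telemetry.current_contact_force())
p=np.array(telemetry.current_eef_pos())
print("lift",env.servo_line(p+[0,0,127],vel=50,threshold=24),telemetry.current_eef_pos(),telemetry.current_contact_force(),telemetry.current_time())
for c in ("side","wrist"):cv2.imwrite(f"pics/{c}2.png",cams.camera(c))
a=cv2.imread("pics/side2.png")[60:320,90:390];b=cv2.imread("pics/wrist2.png")
cv2.imwrite("pics/c2.png",np.hstack([cv2.resize(a,(400,347),interpolation=3),cv2.resize(b,(400,300),interpolation=3)[:300].copy() if 0 else cv2.resize(b,(400,347))]))
E
```

```text
in False [ 0.38 -0.64  0.49]
up True [558.88  61.43  99.88] [ 0.22 -1.25  0.54]
lift False [558.44  61.45 227.49] [ -4.97  -3.59 -11.  ] 12.6833
```

View pics/c2.png

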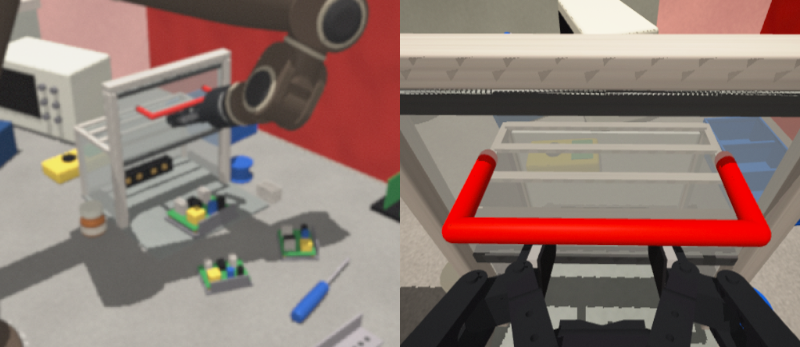

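```bash
python3 - <<'E'
from h import *
np.set_printoptions(precision=2,suppress=True)
C=np.load("C.npy");yb=-6;A=rot(np.radians(32),C,-1)
p=np.array(telemetry.current_eef_pos())
env.servo_line(p-[0,0,13],vel=50)
env.servo_line(ch2w((-190,0,214),C)[0],vel=120)
env.servo_line(ch2w((-190,yb,60),C)[0],vel=120,attitude=A)
env.servo_line(ch2w((-180,yb,31),C)[0],vel=60)
cv2.imwrite("pics/w3.png",cv2.resize(cams.camera("wrist"),(640,480)))
print(telemetry.current_contact_force(),telemetry.current_time())
print("touch",env.servo_line(ch2w((-135,yb,31),C)[0],vel=25,threshold=2.5),telemetry.current_eef_pos(),telemetry.current_contact_force())
print(ch2w((-155,yb,31),C))
print(nets.spot_point("sash_bar","wrist")[:1])
E
```

```text
[ 0.24  0.43 -0.11] 16.7167
touch False [558.2  -32.77  31.02] [ 0.96 -1.15  0.67]
[[556.61 -52.64  31.  ]]
[]
```

View pics/w3.png

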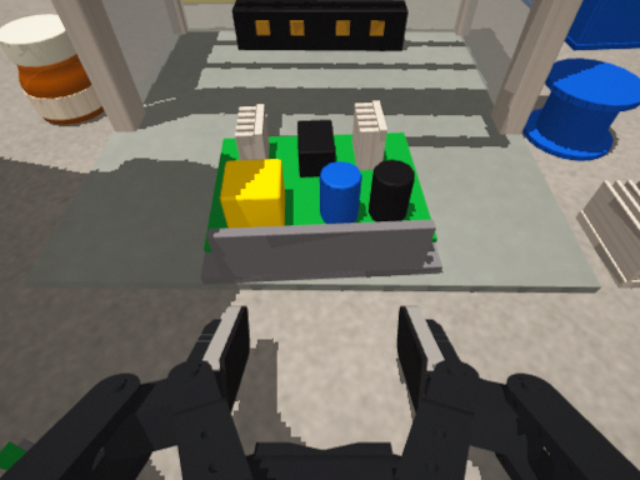

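The fingers, at columns 235 and 410, straddle the push plate, which spans 215 to 435. The board is lined up with the stop and turned only slightly. Pushing now.

```bash
python3 - <<'E'
from h import *
np.set_printoptions(precision=2,suppress=True)
C=np.load("C.npy");yb=-5
inv=lambda: (lambda p,c,s:np.r_[c*(p[0]-C[0])+s*(p[1]-C[1]),-s*(p[0]-C[0])+c*(p[1]-C[1]),p[2]])(np.array(telemetry.current_eef_pos()),np.cos(C[2]),np.sin(C[2]))
print(env.servo_line(ch2w((-22,yb,31),C)[0],vel=50,threshold=15),inv(),telemetry.current_contact_force())
print("stop",env.servo_line(ch2w((10,yb,31),C)[0],vel=15,threshold=7),inv(),telemetry.current_contact_force())
im=cams.camera("wrist");cv2.imwrite("pics/w4.png",cv2.resize(im,(400,300)));
for c in("scene","side"):
    cams.camera(c)
    print(c,[(np.round(r["centre"][::-1],1),round(r["p"],2)) for r in nets.spot_point("board",c)][:3],proj(c,ch2w((63,yb,6),C)))
s=cams.camera("side")[80:280,120:320];cv2.imwrite("pics/c4.png",np.hstack([cv2.imread("pics/w4.png"),cv2.resize(s,(300,300),interpolation=3)]))
print(telemetry.current_time())
E
```

```text
False [-22.08  -5.01  30.97] [-0.57 -0.46  0.23]
stop True [ 2.98 -4.81 30.78] [-1.13 -2.94  2.25]
scene [(array([212.6, 186.6]), 0.95), (array([198.5, 216.8]), 0.59), (array([300.4, 204.4]), 0.56)] [[301.   208.32]]
side [(array([209. , 204.1]), 0.96), (array([312.9, 244.3]), 0.93), (array([257. , 266.5]), 0.69)] [[209.77 200.84]]
22.9417
```

View pics/c4.png

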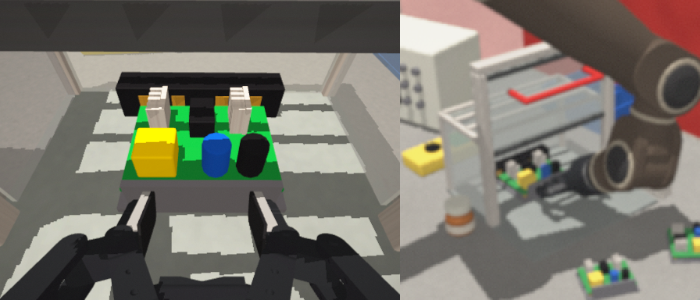

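```bash
python3 - <<'E'
from h import *
np.set_printoptions(precision=2,suppress=True)
C=np.load("C.npy");yb=-5
inv=lambda: (lambda p,c,s:np.r_[c*(p[0]-C[0])+s*(p[1]-C[1]),-s*(p[0]-C[0])+c*(p[1]-C[1]),p[2]])(np.array(telemetry.current_eef_pos()),np.cos(C[2]),np.sin(C[2]))
print("firm",env.servo_line(ch2w((14,yb,31),C)[0],vel=12,threshold=15),inv(),telemetry.current_contact_force())
env.wait(.4);print(inv(),telemetry.current_contact_force())
env.servo_line(ch2w((-60,yb,33),C)[0],vel=80)
im=cams.camera("wrist");cv2.imwrite("pics/w5.png",cv2.resize(im,(640,480)))
# predictions for board at home: leading edge line on stop, trailing edge bottom corners, stop foot ends/top
print(proj("wrist",ch2w([(13,yb+50,42),(13,yb-50,42),(13,yb+50,6),(13,yb-50,6),(113,75,40),(113,-75,40)],C))*1.25)
print(telemetry.current_time())
E
```

```text
firm True [ 3.15 -4.67 30.14] [-2.01 -4.86  3.38]
[ 3.16 -4.72 30.06] [-1.23 -5.    3.09]
[[222.28 186.8 ]
 [427.05 186.15]
 [235.34 234.32]
 [413.86 233.78]
 [201.78  84.27]
 [430.86  83.47]]
24.6917
```

View pics/w5.png

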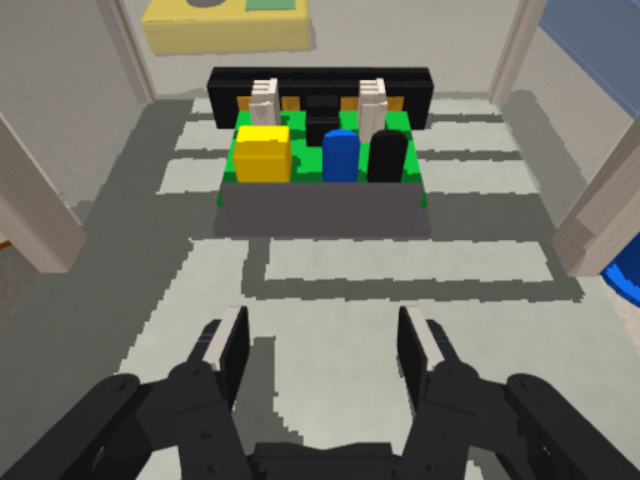

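Seen at rows 183 and 236 (predicted 187 and 234), the plate puts the board at home depth and square. Next, the sash.

```bash
python3 - <<'E'
from h import *
np.set_printoptions(precision=2,suppress=True)
C=np.load("C.npy");A=rot(np.radians(25),C,-1)
F=lambda:np.array(telemetry.current_contact_force())
env.servo_line(ch2w((-190,-5,60),C)[0],vel=120)
env.servo_line(ch2w((-190,0,280),C)[0],vel=150,attitude=A)
env.servo_line(ch2w((-42,0,280),C)[0],vel=100,threshold=10)
f0=F()
print("touch",env.servo_line(ch2w((-42,0,240),C)[0],vel=20,threshold=3),telemetry.current_eef_pos(),F()-f0)
z0=telemetry.current_eef_pos()[2]
print("down",env.servo_line(ch2w((-42,0,z0-112),C)[0],vel=40,threshold=18),telemetry.current_eef_pos(),F()-f0,telemetry.current_time())
np.save("f0.npy",f0)
cv2.imwrite("pics/w6.png",cv2.resize(cams.camera("wrist"),(640,480)))
E
```

```text
touch True [559.15  60.65 264.27] [0.3  0.47 2.88]
down False [559.24  60.64 152.86] [-0.16  0.52  5.46] 33.1167
```

View pics/w6.png

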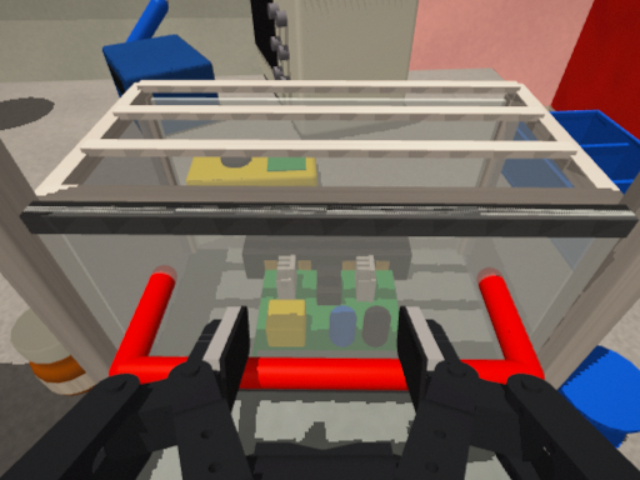

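The fingers rest on the bar, which is about 14 mm above shut, and the board is unmoved behind the pane.

```bash
python3 - <<'E'
from h import *
np.set_printoptions(precision=2,suppress=True)
C=np.load("C.npy");f0=np.load("f0.npy")
F=lambda:np.array(telemetry.current_contact_force())-f0
z=telemetry.current_eef_pos()[2]
print(env.servo_line(ch2w((-42,0,z-25),C)[0],vel=10,threshold=5),telemetry.current_eef_pos(),F())
env.wait(.2);z=telemetry.current_eef_pos()[2]
for i in range(24):
    z-=0.4;env.servo_line(ch2w((-42,0,z),C)[0],vel=8);env.wait(.15)
    f=F();print(round(z,1),round(telemetry.current_eef_pos()[2],2),f)
    if f[2]>13.5:break
env.wait(.4);print(F(),telemetry.current_time())
E
```

```text
True [559.35  60.83 132.57] [-0.89 -0.96  3.24]
132.2 132.56 [-0.28  2.17  5.99]
131.8 132.52 [-1.76  1.2   7.96]
131.4 132.48 [-1.51  1.67  9.25]
131.0 132.43 [-3.14  0.37 10.75]
130.6 132.38 [-3.14  0.58 13.03]
130.2 132.34 [-4.73 -0.93 15.5 ]
[-4.82 -0.43 14.39] 38.0
```

```bash
python3 - <<'E'
from h import *
np.set_printoptions(precision=2,suppress=True)
C=np.load("C.npy")
env.servo_line(ch2w((-42,0,160),C)[0],vel=60)
env.servo_line(ch2w((-210,0,190),C)[0],vel=120)
env.wait(.3)
print(telemetry.current_contact_force(),telemetry.current_time())
im=cams.camera("wrist");cv2.imwrite("pics/w7.png",cv2.resize(im,(640,480)))
print("bar",nets.spot_point("sash_bar","wrist")[:1])
print("board",nets.spot_point("board","wrist")[:1],proj("wrist",ch2w((63,-5,6),C)))
E
```

```text
[ 0.2  -0.56 -0.03] 40.525
bar [{'centre': [173.9, 257.1], 'p': 0.65}]
board [] [[262.05 180.3 ]]
```

View pics/w7.png

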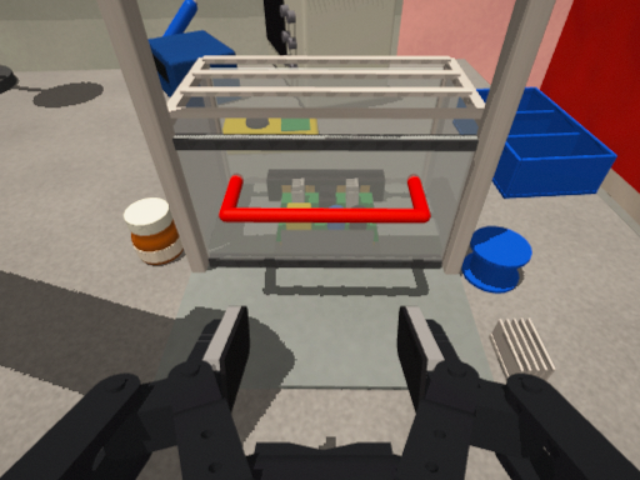

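Against the first wrist picture everything is shifted by the same 2 to 4 px, posts and apron included. So the sash is back at its shut position, with the board against the stop and the bystanders in place.

```bash
python3 -c "
from h import *
env.finish_job()"
```

```text
the job is handed in; nothing more can be done
```

The job is done and handed in at about 41 s of the 72 s allowed; it reports no verdict, so I don't know the judged result.

- **Sash up:** I lifted it about 125 mm with the open fingers hooked under the red handle.
- **Board in:** I pushed the board in on both ends of its push plate until it stopped, then pushed again more firmly. The second push moved it only 0.2 mm. In the wrist view its push plate was within 3 px of the predicted home position, and it looked square.
- **Sash down:** I lowered it by the handle and pressed it on the sill until the force read about 15 N (14.4 N held). The force readings I took stayed below 16 N.
- **Last look:** The sash was shut and the board was still against the stop. The jar, reel, meter and heat sink were where they started, and the tool was clear with no contact force.

**Not confirmed:**
- The board network gave no detection through the shut pane, so the final board position rests on the picture alone.
- The screwdriver and bracket were outside the last picture; the tool did not go near them.
- The fingers were 5 mm further in than I predicted when the board hit the stop. I put this down to the fit and the pad swing.

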